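# Reset the tripped breaker under the enclosure's cover

## Robot

A 7-joint arm with a two-finger parallel gripper is mounted at the origin on a cart in front of the work surface, level with it; the furniture and walls round the work are solid. World frame = base frame: x ahead of the robot, y to its left, z up, the work surface at z = 0. Lengths are in m, angles in rad, forces in N, time in s.
With the tool pointing down it reaches from about 0.425 to 0.875 m from the base axis. Payload 4.7 kg.
Tool frame: the origin (TCP) lies midway between the tips of the shut fingers; the grasp point (between the pads) lies 19 mm behind it; z points along the fingers, y is the line along which they close (so a half turn about z gives the same grasp; the last joint's range is limited). The gripper opens to 87 mm and grips with 3 to 60 N. Pads are 19 mm wide; open, the fingers measure 117 mm over their backs; the gripper's body (75 mm by 190 mm) begins 51 mm behind the grasp point.
Start: joints at [1.362, 0.321, -0.07, 1.45, 0.023, 1.371, -0.057], TCP at [0.144, -0.634, 0.223] pointing down, gripper open.
Joint ranges: [-2.86, 2.86], [-0.3, 2.09], [-1.38, 1.24], [0.06, 2.45], [-1.56, 4.7], [0.09, 2.05], [-2.69, 2.69]. Speed limits (rad/s): [2.57, 2.57, 3.14, 3.14, 3.14, 3.14, 3.14].

## Interface

Orientations are given as a rotation vector (axis times angle).
In Python, from bench import ctrl gives the robot as it stands.
- The arm moves only by the tool inch_along, called after "Emit:" by a JSON object that holds its "fn" and its "kwargs", one argument or row to a line. Schema: {"type":"object","properties":{"moves":{"type":"array","items":{"type":"array","items":{"type":"number"},"minItems":5,"maxItems":5},"minItems":1,"maxItems":20},"force":{"type":"number"},"only":{"type":"string"},"quiet":{"type":"boolean"},"lines":{"type":"string"}},"required":["moves"],"additionalProperties":false}. moves is a list of rows, 1 to 20 of them, each of 5 numbers: dx, dy, dz in m, then a turn about the tool's z in rad, then the opening from 0.0 (shut) to 1.0 (fully open); each row is the pose to reach, as a shift and turn from the pose commanded when the call began, along the tool's axes at that moment; what a row does not reach only later rows make up. A row lasts 1/10 s, in which the tool goes at most 0.05 m and 0.15 rad, less where a joint would pass 70% of its speed; a pose out of reach is approached as far as the arm can. The fingers move at their own pace and stop on an object; force is the grip in N (left out, the last holds). Time passes only in rows, so rows that do not move let the fingers close. The tool returns the time, the measured TCP pose, the force, the opening and the grip force at its end. only (a regular expression) keeps the lines of the reply that match it, lines (a string "A,B") keeps lines A to B, and quiet returns only ok. Input that does not fit is refused with a message, and nothing moves.
- ctrl.get_state(): the state, without advancing time (a new reading comes with each control period).
- ctrl.get_image(name): name is "scene" or "top"; returns the picture (400x640x3 uint8, red, green, blue); there is no depth.
- ctrl.camera_model(name): a dict with "vertical_fov" (degrees; the focal length in pixels is half the picture's height over the tangent of half this angle, whatever the lens; pixels are square), "cx", "cy" (the principal point, pixels), "k1" (the pictures are not rectified: a ray, as slopes to the right and down, at radius r is drawn at 1 + k1 r^2 times it, then the intrinsics apply), "rvec" (rotation vector, rad) and "tvec" (3), from world to camera coordinates, as OpenCV has them. Camera axes: x right, y down, z forward; pixel columns grow to the right and rows downward; lengths in m; the calibration is good to about 2 mm. A picture is of the moment at which its call begins. camera_model takes no time and is no camera call.
- ctrl.close_job(): hands the job in; it is judged then, once.
The state is a dict: "time": time; "joint_positions": joint angles; "qd": joint speeds; "joint_torque": joint torques, N m; "position": TCP position; "tool_rot": TCP orientation; "ft_force": force on the tool from outside, world axes, zero at the start; "torque": the same for the moment, N m; "grip_width": opening from 0.0 (shut) to 1.0 (fully open); "grip_force": force on a finger pad.
Only numpy, scipy, OpenCV 4.12 (cv2) and the standard library are available. Lean on these libraries where they do the work, as an engineer would, in place of code of your own. Each camera call takes 0.05 s, during which the arm holds its last target. There are 200 camera calls.

## Task

One of the three breakers in the small enclosure on the plywood board has tripped: its lever stands halfway, while the levers of the other two are on. Using only the fingertips, picking nothing up, push the smoked cover up by its front lip and tip it back past upright until it rests open by itself; then reset that breaker as an electrician does: push its lever first fully to off (towards the lip side of the enclosure), then fully to on (towards the hinge), like the others. Leave the other two levers on, do not lift or knock away the loose things around, and finish with the cover standing open.

Things in the scene. Friction and masses are not known exactly. Their poses are not given: they have to be found in the camera images.
- enclosure: light grey breaker enclosure, 130 (x) x 200 (y) mm, lying on its back, screwed to a plywood board 156 x 250 x 12 mm on the table; it does not move. Origin: centre of the board's underside; x from lip side to hinge side, y along the row of breakers, z up. Walls reach 90 mm above the table, the shut cover 114; a front plate lies inside at 71 mm and the breakers' noses rise through it
- cover (a joint): cover of the enclosure: 0 = shut, grows as it opens, stop at 1.95 rad (leaning back 22 degrees past upright). Free hinge, no catch or spring, about 0.2 kg: let go below about 1.3 rad it falls shut, above about 1.5 rad it falls open to the stop
- cover_hinge (a point): middle of the cover's hinge axis, which runs along the enclosure's y, 65 mm to the +x side of its centre, 90 mm above the table; this point's frame turns with the cover, 130 x 200 x 24 mm
- cover_lip (a point): middle of the lower front edge of the cover's finger lip; shut, it is 89 mm to the -x side of the enclosure's centre, 90.5 mm above the table, 154 mm from the hinge. The lip is 80 mm wide (y), 6 mm thick, stands 24 mm out from the front wall, nothing under it down to the board 78 mm lower: fingertips tilted forward fit under it
- lever_a (a joint): orange lever of the tripped breaker: -0.6 = off stop (tip leans to the enclosure's -x, the lip side), 0 = upright (tripped, starts within 0.1 of this), 0.6 = on stop (tip leans to +x, the hinge side). Moves at about 3 to 5 N, stays where it is left. Push its upper half: lower down, fingertips can wedge between the leaning lever and the nose
- lever_b (a joint): orange lever of a breaker that is on; same values, starts at 0.56 to 0.6, to be left there
- lever_c (a joint): orange lever of another breaker that is on; same values, starts at 0.56 to 0.6, to be left there
- nose_a (a point): centre of the top of the tripped breaker's nose, 87 mm above the table, in any of the three places of the row (54 mm apart). The nose is 45 (x) x 36 (y) mm; the lever turns about an axis along y 4 mm below this point, ends 24.5 mm from that axis (20 mm above the nose upright, 16 at a stop), is 30 mm wide (y), 8 thick
- nose_b (a point): the same point of a breaker that is on, with lever_b
- nose_c (a point): the same point of the other breaker that is on, with lever_c
- printer_head (a point): lower left front corner of the overhanging head of the printing machine, fixed at the right of the table, always in the same place: the head reaches from this point 190 mm to the right (-y), on to the back (+x) and 0.25 m up; the arm must swing round in front of it
- spare_breaker: loose two-pole breaker beside the enclosure, 83 x 37 x 71 mm; origin at the centre of its underside; only to be left alone
- next_breaker: loose two-pole breaker, 83 x 37 x 71 mm; origin at the centre of its underside; only to be left alone
- slim_breaker: loose one-pole breaker, 83 x 19 x 71 mm; origin at the centre of its underside; only to be left alone
- parts_dish: round yellow dish of small parts, 84 x 84 x 20 mm; origin at the centre of its underside; only to be left alone
- screwdriver: red-handled screwdriver lying on the table, 198 x 27 x 24 mm; origin at the centre of its underside; only to be left alone
- tape_roll: roll of clear tape lying flat, 72 x 72 x 18 mm; origin at the centre of its underside; only to be left alone

How it is judged:
On the way, in this order (a step that is already met when the one before it is completed fails the run):
1. the cover rests open at its stop, all three levers as they were (value of joint cover above 1.85 rad and value of joint lever_a between -0.25 and 0.25 rad), for 0.2 s.
2. the tripped breaker's lever is pushed fully to off, with the cover open (value of joint lever_a below -0.48 rad and value of joint cover above 1.85 rad), for 0.1 s.
3. the lever is pushed fully to on (value of joint lever_a above 0.48 rad and value of joint cover above 1.75 rad), for 0.1 s.
At the end, for the whole second after the job is handed in: the cover rests open at its stop (joint above 1.85 rad) and still, and all three levers stand fully on (above 0.48 rad of 0.6) (value of joint cover between 1.85 and 2.05 rad and value of joint each of lever_a, lever_b, lever_c above 0.48 rad and velocity of joint cover between -0.05 and 0.05 rad/s); the robot touches nothing.
It fails at once if the lever of a breaker that is on was moved off its on position (below 0.4 rad) (value of joint any of lever_b, lever_c below 0.4 rad).
It fails at once if a loose thing was shifted more than 20 mm or lifted (distance of any of spare_breaker, parts_dish, screwdriver, next_breaker, slim_breaker, tape_roll from where it was at the start of the episode above 0.02 m).
It also fails if it takes over 64 s, if anything falls off the work surface, if the arm or the gripper's body presses on something with over 40 N, if the wrist force passes 120 N, or if a joint passes its speed limit or range.

## Working session

There is one attempt and no reset: what is moved stays moved. The work goes in short steps, Python scripts to look and compute and a tool call to move; the robot and the scene stay as the last step left them, time stands still between calls to the robot, and variables do not carry over. Pictures are saved under pics/ and viewed, at most 10 in all, crops included, and the job is handed in when it is done.

```bash
ls; mkdir -p pics; cat > h.py <<'E'
import numpy as np, cv2
from bench import ctrl
from scipy.spatial.transform import Rotation as R
def cam(n):
    m=ctrl.camera_model(n); f=200/np.tan(np.radians(m["vertical_fov"])/2)
    return m,f,R.from_rotvec(m["rvec"]).as_matrix(),np.array(m["tvec"])
def ray(n,u,v):
    m,f,Rm,t=cam(n)
    d=np.array([(u-m["cx"])/f,(v-m["cy"])/f]); s=d.copy()
    for _ in range(20): s=d/(1+m["k1"]*(s@s))
    return -Rm.T@t, Rm.T@np.array([*s,1])
def onz(n,u,v,z):
    o,d=ray(n,u,v); return o+d*(z-o[2])/d[2]
def tri(a,b):
    o1,d1=ray("scene",*a);o2,d2=ray("top",*b)
    A=np.stack([d1,-d2],1);s=np.linalg.lstsq(A,o2-o1,rcond=None)[0]
    p,q=o1+s[0]*d1,o2+s[1]*d2; return (p+q)/2,np.linalg.norm(p-q)
def proj(n,P):
    m,f,Rm,t=cam(n); c=Rm@np.array(P)+t; s=c[:2]/c[2]; s=s*(1+m["k1"]*(s@s)); return s*f+[m["cx"],m["cy"]]
def shot(n,name):
    im=ctrl.get_image(n)[:,:,::-1].copy(); cv2.imwrite(f"pics/{name}.png",im); return im
E
python3 - <<'E'
from h import *
shot("scene","s0");shot("top","t0")
for n in("scene","top"):print(ctrl.camera_model(n), ray(n,320,200))
s=ctrl.get_state();print(s["time"],s["position"],s["tool_rot"],s["grip_width"])
E
```

```text
bench.py
pics
{'vertical_fov': 57.549983940253085, 'cx': 324.5838459078686, 'cy': 203.1361029572584, 'k1': 0.0221511042454955, 'rvec': array([ 1.22997139, -2.17493168,  1.07821843]), 'tvec': array([0.37990062, 0.37156666, 0.77597488])} (array([-0.12376534,  0.53610612,  0.7627553 ]), array([ 0.67976848, -0.41328479, -0.60608835]))
{'vertical_fov': 44.241329633745806, 'cx': 328.2993548620995, 'cy': 194.1460331417214, 'k1': -0.025402869848881984, 'rvec': array([ 2.17673268, -2.13096546,  0.14554409]), 'tvec': array([0.08013712, 0.56567781, 1.13955931])} (array([0.40832768, 0.09334058, 1.20397874]), array([ 0.11999547,  0.0155883 , -0.99286664]))
0.1 [ 0.14348224 -0.63346815  0.22159971] [-3.12047554e+00 -3.49178544e-01  4.27031574e-04] 1.0014844360156705
```

View pics/s0.png

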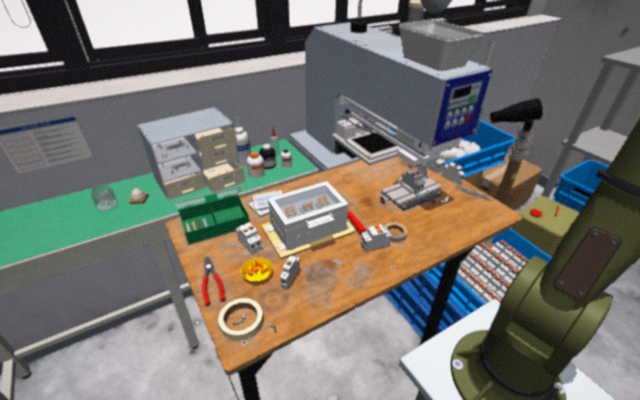

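View pics/t0.png

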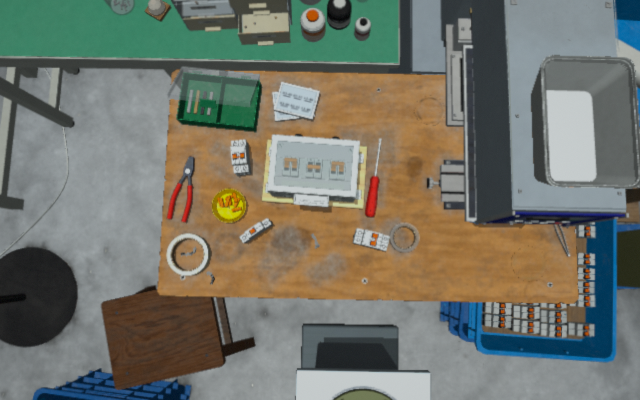

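The scene shows the enclosure near (308,210) and the top view shows it at about (314,166), with the lip at (311,200). Loose breakers lie at (255,231) and (371,239), with the tape and screwdriver to the right. I'll enlarge both views.

```bash
python3 - <<'E'
from h import *
a=cv2.imread("pics/t0.png")[120:260,225:425];b=cv2.imread("pics/s0.png")[170:290,225:425]
cv2.imwrite("pics/z0.png",np.vstack([cv2.resize(a,None,fx=3.0,fy=3.0,interpolation=2)[:330],cv2.resize(b,None,fx=3,fy=3,interpolation=2)[:270]]))
# board mask in top : pale yellow
t=cv2.imread("pics/t0.png").astype(int)
for p in [(266,198),(360,203),(300,200),(310,205),(280,140)]:print(p,t[p[1],p[0]])
E
```

```text
(266, 198) [143 202 200]
(360, 203) [144 204 200]
(300, 200) [193 192 187]
(310, 205) [156 159 154]
(280, 140) [191 189 181]
```

View pics/z0.png

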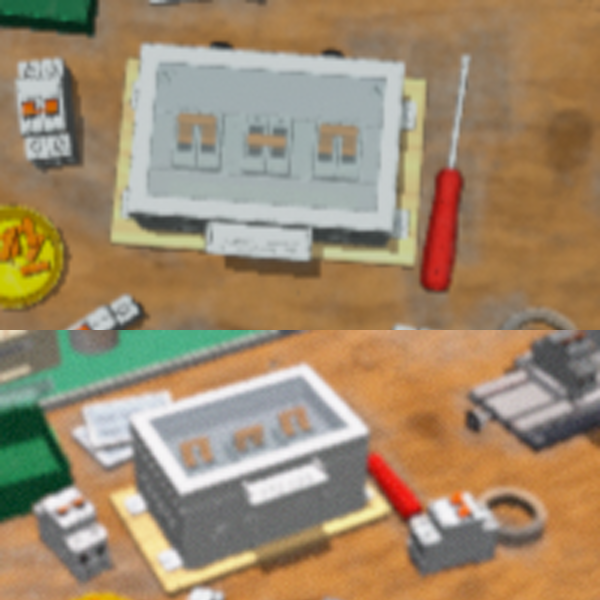

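The enlarged view shows the middle breaker's lever standing halfway, at top (314,167), with both outer levers leaning to the hinge. Next I'll work out the enclosure's pose from the corners.

```bash
python3 - <<'E'
from h import *
np.set_printoptions(precision=4,suppress=True)
T=lambda X,Y:(225+(X-1)/3,120+(Y-1)/3)
S=lambda X,Y:(225+(X-1)/3,170+(Y-331)/3)
print("board");b=[onz("top",*T(*p),.012) for p in[(112,242),(414,266),(426,80),(128,59)]]
for p in b:print(p)
print([np.linalg.norm(b[i]-b[i-1]) for i in range(4)],np.mean(b,0))
# refine using mask
t=cv2.imread("pics/t0.png");hsv=cv2.cvtColor(t,cv2.COLOR_BGR2HSV)
m=cv2.inRange(hsv,(24,50,150),(35,120,255));m[:120]=0;m[260:]=0;m[:,:255]=0;m[:,380:]=0
print(m.sum()//255,cv2.minAreaRect(cv2.findNonZero(m)))
print("cover")
for a,c in zip([(142,45),(403,62),(393,232),(130,216)],[(130,422),(303,366),(368,430),(180,490)]):
    print(tri(S(*c),T(*a)),onz("top",*T(*a),.114))
print("lip")
for a,c in zip([(207,250),(310,259)],[(247,503),(327,476)]): print(tri(S(*c),T(*a)),onz("top",*T(*a),.0965))
print("board sc");print(tri(S(168,590),T(112,242)),tri(S(390,512),T(414,266)))
print("lever a mid top",onz("top",*T(267,141),.107))
for n,z,c in [("spare",.071,(45,108)),("scrd",.012,(440,230)),("slim",.071,(105,318))]:print(n,onz("top",*T(*c),z))
for u,v,z in[(371,239,.071),(256,230,.071),(230,205,.01),(404,237,.018)]:print(onz("top",u,v,z))
E
```

```text
board
[0.5485 0.2535 0.012 ]
[0.5342 0.0077 0.012 ]
[ 0.6888 -0.0004  0.012 ]
[0.7012 0.2462 0.012 ]
[np.float64(0.15280837625002378), np.float64(0.24623803300219402), np.float64(0.15480192750410263), np.float64(0.24697556875726173)] [0.6182 0.1268 0.012 ]
653 ((313.830322265625, 173.48843383789062), (101.1741943359375, 61.81104278564453), 3.900493860244751)
cover
(array([0.6885, 0.2231, 0.1069]), np.float64(0.0017289639396340436)) [0.6872 0.223  0.114 ]
(array([0.6799, 0.0259, 0.1106]), np.float64(0.002399915675444403)) [0.6783 0.0251 0.114 ]
(array([0.5493, 0.0321, 0.1151]), np.float64(0.0028414962562939156)) [0.5485 0.031  0.114 ]
(array([0.5573, 0.2291, 0.1182]), np.float64(0.005728413772401721)) [0.5563 0.2271 0.114 ]
lip
(array([0.536 , 0.1727, 0.0937]), np.float64(0.005603838077107347)) [0.5341 0.1702 0.0965]
(array([0.5291, 0.0927, 0.0975]), np.float64(0.0009655844685079478)) [0.5289 0.0923 0.0965]
board sc
(array([0.549 , 0.2541, 0.0117]), np.float64(0.001393183894543733)) (array([0.5351, 0.0081, 0.0085]), np.float64(0.0016480809147546148))
lever a mid top [0.6167 0.1267 0.107 ]
spare [0.646  0.3022 0.071 ]
scrd [ 0.5641 -0.0131  0.012 ]
slim [0.4827 0.2487 0.071 ]
[ 0.4576 -0.0081  0.071 ]
[0.4726 0.2567 0.071 ]
[0.5356 0.3315 0.01  ]
[ 0.4663 -0.0922  0.018 ]
```

```bash
python3 - <<'E'
from h import *
np.set_printoptions(precision=3,suppress=True)
for z in(.1,.2,.35,.45):print(z,onz("top",467,220,z),onz("top",622,222,z))
s=ctrl.get_state();p=s["position"];M=R.from_rotvec(s["tool_rot"]).as_matrix();print(M)
for w in[(.43,-.35,.25),(.485,.131,.25)]:print(M.T@(np.array(w)-p))
E
```

Emit:
{"fn": "inch_along", "kwargs": {
  "moves": [
    [0.252, -0.224, -0.03, 0, 0],
    [0.252, -0.224, -0.03, 0, 0],
    [0.252, -0.224, -0.03, 0, 0],
    [0.252, -0.224, -0.03, 0, 0],
    [0.252, -0.224, -0.03, 0, 0],
    [0.252, -0.224, -0.03, 0, 0],
    [0.252, -0.224, -0.03, 0.1, 0],
    [0.252, -0.224, -0.03, 0.1, 0],
    [0.35, -0.386, -0.03, 0.2, 0],
    [0.35, -0.386, -0.03, 0.2, 0],
    [0.35, -0.386, -0.03, 0.2, 0],
    [0.35, -0.386, -0.03, 0.273, 0],
    [0.35, -0.386, -0.03, 0.273, 0],
    [0.429, -0.553, -0.03, 0.273, 0],
    [0.429, -0.553, -0.03, 0.273, 0],
    [0.429, -0.553, -0.03, 0.273, 0],
    [0.429, -0.553, -0.03, 0.273, 0],
    [0.429, -0.553, -0.03, 0.273, 0],
    [0.429, -0.553, -0.03, 0.273, 0]
  ],
  "force": 20
}}

```text
time: 2.0
position: [0.4397, -0.0007, 0.2523]
tool_rot: [3.14, -0.077, -0.001]
ft_force: [0.8, -0.3, 0.3]
grip_width: 0.006
grip_force: 0.0
```

```bash
python3 -c "
from h import *
s=ctrl.get_state();p=s['position'];M=R.from_rotvec(s['tool_rot']).as_matrix();print(M.round(3),s['ft_force'])
for w in[(.485,.131,.2),(.485,.131,.078)]:print((M.T@(np.array(w)-p)).round(3))"
```

```text
[[ 0.999 -0.049 -0.   ]
 [-0.049 -0.999 -0.001]
 [-0.     0.001 -1.   ]] [ 0.77726592 -0.30492442  0.31724779]
[ 0.039 -0.134  0.052]
[ 0.039 -0.134  0.174]
```

Emit:
{"fn": "inch_along", "kwargs": {
  "moves": [
    [0.039, -0.134, 0, 0, 0],
    [0.039, -0.134, 0, 0, 0],
    [0.039, -0.134, 0, 0, 0],
    [0.039, -0.134, 0.05, 0, 0],
    [0.039, -0.134, 0.1, 0, 0],
    [0.039, -0.134, 0.14, 0, 0],
    [0.039, -0.134, 0.174, 0, 0],
    [0.039, -0.134, 0.174, 0, 0],
    [0.05, -0.134, 0.174, 0, 0],
    [0.06, -0.134, 0.174, 0, 0],
    [0.065, -0.134, 0.174, 0, 0],
    [0.068, -0.134, 0.174, 0, 0]
  ]
}}

```text
time: 3.2
position: [0.5165, 0.1305, 0.08]
tool_rot: [-3.14, 0.08, -0.004]
ft_force: [0.1, -0.3, 0.0]
grip_width: 0.008
grip_force: 0.0
```

```bash
python3 -c "
from h import *
a=shot('top','t1')[120:260,225:425];b=shot('scene','s1')[150:270,225:425]
cv2.imwrite('pics/z1.png',np.vstack([cv2.resize(a,None,fx=3,fy=3)[:320],cv2.resize(b,None,fx=3,fy=3)[:280]]))"
```

```text
(no output)
```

View pics/z1.png

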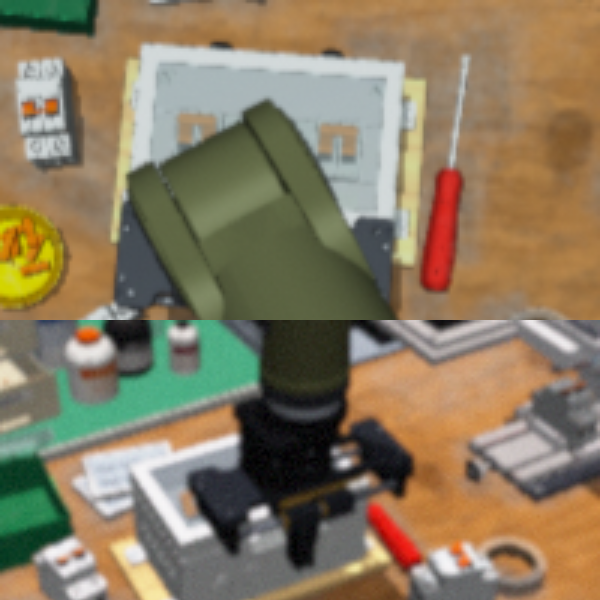

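Picture: the shut fingers stand in front of the lip, at about (300,530) in the lower half, and aren't touching it yet. The cover is still shut. I'll advance until they touch.

Emit:
{"fn": "inch_along", "kwargs": {
  "moves": [
    [0.003, 0, 0, 0, 0],
    [0.005, 0, 0, 0, 0],
    [0.005, 0, 0, 0, 0]
  ]
}}

```text
time: 3.6
position: [0.5194, 0.1304, 0.0785]
tool_rot: [3.14, -0.079, -0.0]
ft_force: [0.5, -0.5, -0.3]
grip_width: 0.008
grip_force: 0.0
```

Emit:
{"fn": "inch_along", "kwargs": {
  "moves": [
    [0.003, 0, 0, 0, 0],
    [0.005, 0, 0, 0, 0],
    [0.005, 0, 0, 0, 0]
  ]
}}

```text
time: 3.9
position: [0.5198, 0.1304, 0.0781]
tool_rot: [3.138, -0.077, -0.015]
ft_force: [-12.6, -1.6, 11.7]
grip_width: 0.007
grip_force: 6.4
```

Emit:
{"fn": "inch_along", "kwargs": {
  "moves": [
    [0.001, 0, -0.005, 0, 0],
    [0.001, 0, -0.01, 0, 0],
    [0.002, 0, -0.015, 0, 0],
    [0.002, 0, -0.02, 0, 0],
    [0.003, 0, -0.025, 0, 0],
    [0.003, 0, -0.03, 0, 0],
    [0.003, 0, -0.03, 0, 0]
  ]
}}

```text
time: 4.6
position: [0.523, 0.1302, 0.1074]
tool_rot: [3.139, -0.077, -0.014]
ft_force: [-8.9, 0.5, 1.7]
grip_width: 0.009
grip_force: 4.4
```

```bash
python3 -c "
from h import *
b=shot('scene','s2')[150:270,225:425]
cv2.imwrite('pics/z2.png',cv2.resize(b,None,fx=3,fy=3))"
```

```text
(no output)
```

View pics/z2.png

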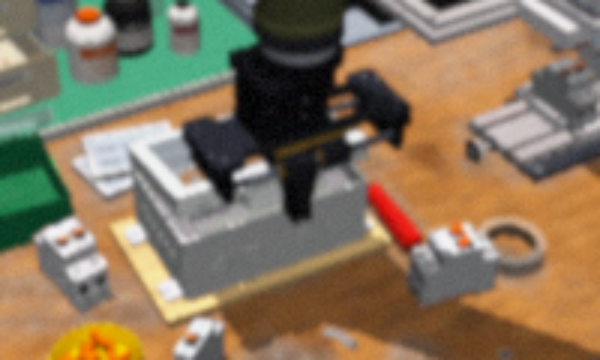

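The cover is rising with the fingers, and the gap at the front shows clearly. I'll continue along the arc.

Emit:
{"fn": "inch_along", "kwargs": {
  "moves": [
    [0.004, 0, -0.016, 0, 0],
    [0.01, 0, -0.031, 0, 0],
    [0.017, 0, -0.045, 0, 0],
    [0.025, 0, -0.057, 0, 0],
    [0.035, 0, -0.069, 0, 0],
    [0.045, 0, -0.08, 0, 0],
    [0.057, 0, -0.09, 0, 0],
    [0.07, 0, -0.098, 0, 0],
    [0.083, 0, -0.104, 0, 0],
    [0.097, 0, -0.11, 0, 0],
    [0.11, 0, -0.114, 0, 0],
    [0.12, 0, -0.116, 0, 0],
    [0.12, 0, -0.116, 0, 0]
  ]
}}

```text
time: 5.95
position: [0.6483, 0.1235, 0.2242]
tool_rot: [-3.14, 0.08, -0.0]
ft_force: [0.5, 0.1, -0.5]
grip_width: 0.004
grip_force: 0.0
```

Emit:
{"fn": "inch_along", "kwargs": {
  "moves": [
    [0.012, 0, 0, 0, 0],
    [0.024, 0, 0, 0, 0],
    [0.035, 0, 0.002, 0, 0],
    [0.045, 0, 0.004, 0, 0],
    [0.045, 0, 0.004, 0, 0]
  ]
}}

```text
time: 6.45
position: [0.6928, 0.1212, 0.2194]
tool_rot: [3.141, -0.08, -0.002]
ft_force: [0.3, 0.4, -0.2]
grip_width: 0.006
grip_force: 0.0
```

```bash
python3 -c "
from h import *
a=shot('top','t3')[120:260,225:425];b=shot('scene','s3')[150:270,225:425]
cv2.imwrite('pics/z3.png',np.vstack([cv2.resize(a,None,fx=3,fy=3)[:300],cv2.resize(b,None,fx=3,fy=3)[:300]]))"
```

```text
(no output)
```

View pics/z3.png

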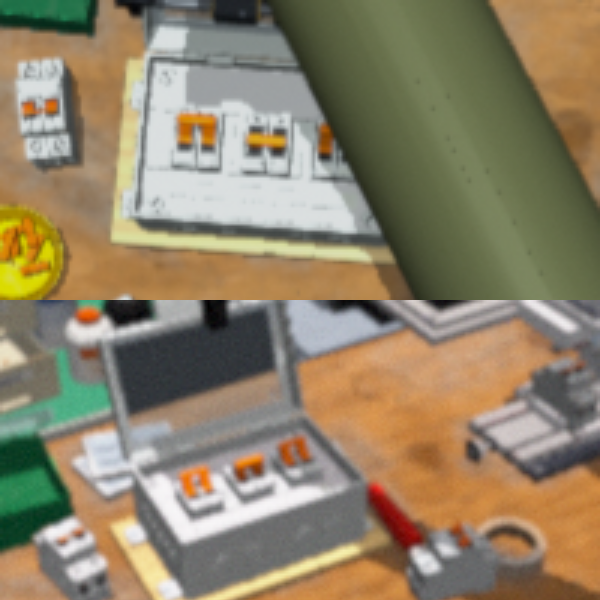

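The picture shows the cover resting open behind. The middle lever is upright at top crop (267,141) and scene crop (249,466), and the outer two are on. I'll locate the lever from both views.

```bash
python3 - <<'E'
from h import *
np.set_printoptions(precision=4,suppress=True)
def orange(n,r):
    im=cv2.imread(n);h=cv2.cvtColor(im,cv2.COLOR_BGR2HSV);m=cv2.inRange(h,(5,150,110),(22,255,255))
    k=np.zeros_like(m);x,y,w,g=r;k[y:y+g,x:x+w]=m[y:y+g,x:x+w]
    N,l,st,c=cv2.connectedComponentsWithStats(k)
    for i in range(1,N):
        if st[i,4]>8:print(n,st[i],c[i])
orange("pics/t3.png",(270,140,70,40));orange("pics/s3.png",(275,185,60,40))
T=lambda X,Y:(225+(X-1)/3,120+(Y-1)/3)
S=lambda X,Y:(225+(X-1)/3,150+(Y-301)/3)
print(tri(S(250,461),T(267,138)))
for c in[(250,115),(293,118),(290,175),(245,172)]:print(onz("top",*T(*c),.087))
E
python3 -c "
from h import *
s=ctrl.get_state();p=s['position'];M=R.from_rotvec(s['tool_rot']).as_matrix()
for w in[(.683,.122,.25),(.640,.1255,.16),(.648,.1255,.1)]:print((M.T@(np.array(w)-p)).round(3))"
```

```text
pics/t3.png [285 158  12  11  88] [290.1591 162.1023]
pics/t3.png [332 162   4   9  28] [333.0714 166.    ]
pics/t3.png [308 164  12   5  49] [313.1837 166.3469]
pics/s3.png [331 186   4   4  14] [332.6429 187.7143]
pics/s3.png [318 196  10   9  47] [322.5745 199.5957]
pics/s3.png [304 202   8   8  40] [307.525 204.9  ]
pics/s3.png [285 206  10   9  49] [289.551  209.6939]
(array([0.6191, 0.1263, 0.1042]), np.float64(0.001167797006074703))
[0.6405 0.1409 0.087 ]
[0.6389 0.1077 0.087 ]
[0.5943 0.109  0.087 ]
[0.5959 0.1436 0.087 ]
[-0.009  0.    -0.03 ]
[-0.052 -0.001  0.06 ]
[-0.044 -0.001  0.12 ]
```

Emit:
{"fn": "inch_along", "kwargs": {
  "moves": [
    [-0.03, 0, 0, 0, 0],
    [-0.05, -0.002, 0, 0, 0],
    [-0.05, -0.002, 0.04, 0, 0],
    [-0.05, -0.002, 0.08, 0, 0],
    [-0.05, -0.002, 0.105, 0, 0],
    [-0.05, -0.002, 0.118, 0, 0],
    [-0.05, -0.002, 0.121, 0, 0],
    [-0.05, -0.002, 0.121, 0, 0]
  ]
}}

```text
time: 7.35
position: [0.6427, 0.1265, 0.1004]
tool_rot: [-3.14, 0.079, -0.001]
ft_force: [0.9, 0.6, 0.6]
grip_width: 0.004
grip_force: 0.0
```

Emit:
{"fn": "inch_along", "kwargs": {
  "moves": [
    [-0.004, 0, 0, 0, 0],
    [-0.008, 0, 0, 0, 0],
    [-0.012, 0, 0, 0, 0],
    [-0.016, 0, 0, 0, 0],
    [-0.019, 0, 0, 0, 0],
    [-0.019, 0, 0, 0, 0]
  ]
}}

```text
time: 7.95
position: [0.6236, 0.1274, 0.0999]
tool_rot: [-3.14, 0.078, -0.002]
ft_force: [2.6, 1.5, -0.2]
grip_width: 0.005
grip_force: 1.8
```

Emit:
{"fn": "inch_along", "kwargs": {
  "moves": [
    [-0.003, 0, 0, 0, 0],
    [-0.005, 0, 0, 0, 0],
    [-0.005, 0, 0, 0, 0]
  ]
}}

```text
time: 8.25
position: [0.6228, 0.1274, 0.1003]
tool_rot: [-3.138, 0.08, -0.015]
ft_force: [14.4, 2.5, -5.5]
grip_width: 0.007
grip_force: 6.2
```

Emit:
{"fn": "inch_along", "kwargs": {
  "moves": [
    [0.012, 0, 0, 0, 0],
    [0.012, 0, -0.02, 0, 0],
    [0.012, 0, -0.045, 0, 0],
    [-0.037, 0, -0.045, 0, 0],
    [-0.037, 0, -0.045, 0, 0],
    [-0.037, 0, -0.02, 0, 0],
    [-0.037, 0, 0, 0, 0],
    [-0.037, 0, 0.003, 0, 0],
    [-0.037, 0, 0.003, 0, 0]
  ]
}}

```text
time: 9.15
position: [0.5801, 0.129, 0.0957]
tool_rot: [3.14, -0.078, -0.005]
ft_force: [0.2, 0.9, -0.1]
grip_width: 0.004
grip_force: 0.0
```

```bash
python3 -c "
from h import *
a=shot('top','t4')[120:220,225:375];b=shot('scene','s4')[150:250,250:400]
cv2.imwrite('pics/z4.png',np.vstack([cv2.resize(a,None,fx=3,fy=3),cv2.resize(b,None,fx=3,fy=3)])[:600])"
```

```text
(no output)
```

View pics/z4.png

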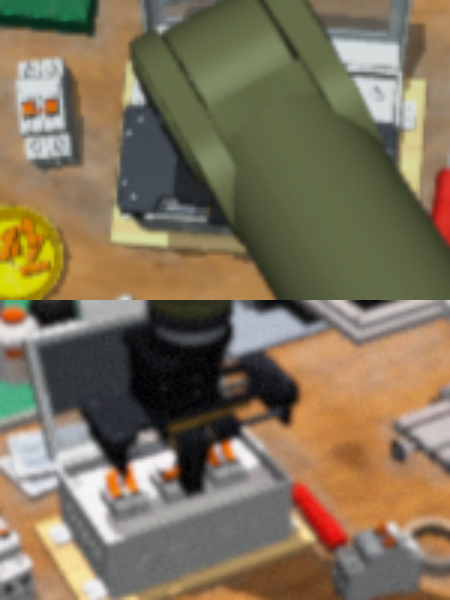

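The fingers are on the lip side of the middle lever at crop (192,470). The cover is open and the outer levers are still on. Now I'll push to on.

Emit:
{"fn": "inch_along", "kwargs": {
  "moves": [
    [0.006, 0, 0, 0, 0],
    [0.011, 0, 0, 0, 0],
    [0.016, 0, 0, 0, 0],
    [0.021, 0, 0, 0, 0],
    [0.026, 0, 0, 0, 0],
    [0.03, 0, 0, 0, 0],
    [0.03, 0, 0, 0, 0]
  ]
}}

```text
time: 9.95
position: [0.612, 0.1283, 0.0968]
tool_rot: [-3.14, 0.079, -0.001]
ft_force: [-2.9, 1.1, 3.3]
grip_width: 0.007
grip_force: 1.9
```

Emit:
{"fn": "inch_along", "kwargs": {
  "moves": [
    [0.003, 0, 0, 0, 0],
    [0.006, 0, 0, 0, 0],
    [0.006, 0, 0, 0, 0]
  ]
}}

```text
time: 10.25
position: [0.6146, 0.1282, 0.0961]
tool_rot: [3.14, -0.077, -0.01]
ft_force: [-9.5, 1.1, 6.2]
grip_width: 0.005
grip_force: 6.1
```

Emit:
{"fn": "inch_along", "kwargs": {
  "moves": [
    [0.003, 0, 0, 0, 0],
    [0.003, 0, 0, 0, 0]
  ]
}}

```text
time: 10.45
position: [0.6149, 0.1282, 0.096]
tool_rot: [3.139, -0.076, -0.018]
ft_force: [-16.7, -0.0, 10.9]
grip_width: 0.005
grip_force: 10.1
```

Emit:
{"fn": "inch_along", "kwargs": {
  "moves": [
    [-0.015, 0, 0, 0, 0],
    [-0.025, 0, 0, 0, 0],
    [-0.025, 0, -0.05, 0, 0],
    [-0.05, 0, -0.1, 0, 0],
    [-0.1, 0, -0.13, 0, 0],
    [-0.13, 0.04, -0.13, 0, 0],
    [-0.13, 0.08, -0.13, 0, 0],
    [-0.13, 0.13, -0.13, 0, 0],
    [-0.13, 0.13, -0.13, 0, 0]
  ]
}}

```text
time: 11.35
position: [0.4839, -0.0056, 0.2267]
tool_rot: [3.134, -0.099, 0.003]
ft_force: [0.3, -0.2, -0.9]
grip_width: 0.005
grip_force: 0.0
```

```bash
python3 -c "
from h import *
a=shot('top','t5')[120:220,225:425];b=shot('scene','s5')[150:250,225:425]
cv2.imwrite('pics/z5.png',np.vstack([cv2.resize(a,None,fx=3,fy=3),cv2.resize(b,None,fx=3,fy=3)]))"
```

```text
(no output)
```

View pics/z5.png

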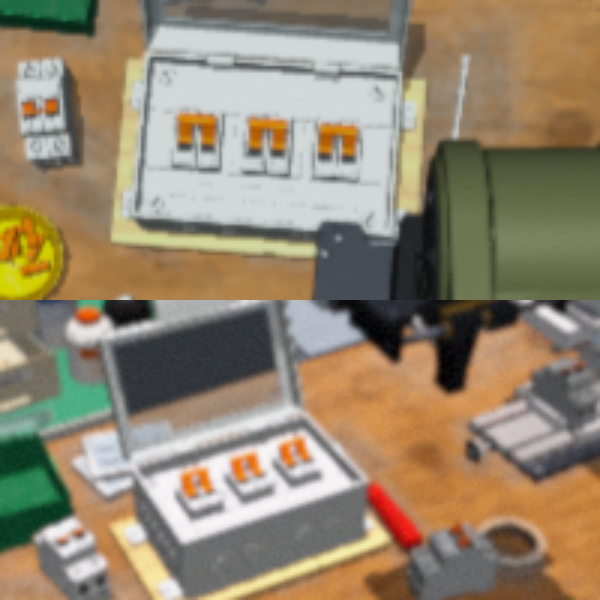

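The picture shows all three levers leaning alike to the hinge, at top crop (197,118), (267,121) and (338,126). The cover is open, the loose things are in place and the arm is clear. The two pushing end positions differ by just what full travel with a 19 mm finger would give, so both stops were reached.

```bash
python3 -c "
from bench import ctrl
print(ctrl.close_job())"
```

```text
the job is handed in; nothing more can be done
None
```

I handed the job in at about 11 s: the cover rests open, the middle breaker was pushed to off and then to on, the other two levers stayed on, and the loose things look undisturbed; the hand-in gave no verdict.

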